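Ease the top specimen pots off their stacks and sort them by weight

TASK

On the bench stand two small stacks of identical specimen pots, one pot nested in the lid of another; of the two upper pots one still holds its specimen blocks and the other is empty, which only their weight tells. Ease each upper pot off slowly so that the pot below is not pulled up with it, heft it, and set the full one down upright in the free bay of the cream slide tray and the empty one upright in the grey tub. Set them down rather than drop them, and leave the lower pots and everything else on the bench where they stand.

Things in the scene. Friction and masses are not known exactly. Their poses are not given: they have to be found in the camera images.
- pot_1: upper pot of either stack (read its pose): white opaque closed specimen pot, origin under its centre, z up. Body 40 mm across; blue ribbed lid 50 mm across from 26 to 50 mm up. Its foot stands 12 mm deep in the lid of a lower pot: underside 38 mm, lid edge 64 mm, top 88 mm above the bench, and 14 mm of bare body between the two lids. Grip the lid only; lower down the fingers take both pots.
- pot_2: the other upper pot, looking just like pot_1, same size and origin. Of pot_1 and pot_2 one is packed with specimen blocks (220 to 300 g) and the other empty (60 to 80 g); which is which cannot be seen, only felt when it is lifted clear: under or over about 1.5 N.
- base_1: lower pot of one stack, loose on the bench, the same kind of pot, about 80 g. Six dark rubber petals at the mouth of its lid well grip the flared foot above; the foot must push them outwards over the first 10 mm of lift, and they resist the more the faster it goes: lifted at 5 mm/s this pot stays on the bench, at 10 mm/s or faster it comes up too. From 10 mm on the upper pot is free.
- base_2: lower pot of the other stack, same as base_1. A lower pot that hangs on slides off by its own weight as the petals give, within about two seconds, if the upper one is held still; until it lets go it adds to the weight felt. Well in the lid: 43 mm across, 12 mm deep, floor 38 mm above the underside.
- tray: cream slide tray, fixed, 68 (x) x 176 (y) x 10 mm, origin under its centre; floor 2 mm thick, walls 3 mm. A rib at y = 0 (4 mm wide, 7 mm high) parts two bays of 62 x 83 mm. A like pot stands fixed in the +y bay; the -y bay, centred at y = -43 mm, is free. A microscope rises beyond the +y end, a white canister (0.23 m tall, its near side at y = -0.243) beyond the -y end.
- stain_bottle: bystander: white bottle with a blue cap, 42 mm across, 87 mm tall, origin under its centre, loose.
- tally_counter: bystander: grey hand tally counter, 62 x 52 x 24 mm, origin under it, loose, in front of the microscope. The microscope stands in the middle of the bench (y 0.0 to 0.15); its eyepieces reach forward to x = 0.45 at y 0.02 to 0.13, z 0.23 to 0.34: go round in front of them (x under 0.39) or over them.
- tweezers: bystander: steel forceps lying flat, 120 x 12 x 9 mm, loose, between the stacks and the tub.
- tub: open square grey plastic tub for empties, fixed, 150 x 150 x 55 mm, walls and floor 3 mm, rim flange 160 mm wide, origin under its centre. A like pot stands fixed in it at x +44, y -44 mm; the rest is free.

How it is judged:
By the outcome, as a careful person would: the job done as asked, in the order asked, and still so for the second after the job is handed in, with the robot touching nothing.
It also fails if it takes over 67 s, if anything falls off the work surface, if the arm or the gripper's body presses on something with over 40 N, if the wrist force passes 120 N, or if a joint passes its speed limit or range.

ROBOT

A 6-joint arm with a two-finger parallel gripper is mounted at the origin on a cart in front of the work surface, level with it; the furniture and walls round the work are solid. World frame = base frame: x ahead of the robot, y to its left, z up, the work surface at z = 0. Lengths are in mm, angles in degrees, forces in N, time in s.
With the tool pointing down it reaches from about 300 to 850 mm from the base axis. Payload 4.2 kg.
Tool frame: the origin (TCP) lies midway between the tips of the shut fingers; the grasp point (between the pads) lies 19 mm behind it; z points along the fingers, y is the line along which they close (so a half turn about z gives the same grasp; the last joint's range is limited). The gripper opens to 91 mm and grips with 3 to 60 N. Pads are 32 mm wide; open, the fingers measure 118 mm over their backs; the gripper's body (76 mm by 178 mm) begins 60 mm behind the grasp point.
Start: joints at [74.828, 18.312, 89.639, -0, 72.044, -1.146], TCP at [139.36, 557.875, 193.276] pointing down, gripper open.
Joint ranges: [-177.97, 177.97], [-48.28, 115.42], [12.27, 149.76], [-77.06, 257.06], [2.81, 150.46], [-146.56, 146.56]. Speed limits (degrees/s): [147.25, 147.25, 180, 180, 180, 180].

INTERFACE

Orientations are given as [roll, pitch, yaw] about the fixed x, y, z axes, in that order (R = Rz(yaw) Ry(pitch) Rx(roll)).
In Python, from workcell import env gives the robot as it stands.
- The arm moves only by the shell command python3 drive.py [OPENING] [FORCE], which reads ROWS from standard input. ROWS is a JSON list of rows, 1 to 8 of them, each an object with the fields xyz (a list: dx, dy, dz in mm), rot (a list: a rotation vector rx, ry, rz in degrees); a field left out counts as zero; each row shifts and turns the commanded pose from where the row before left it, along the tool's axes as they then stand; what a row does not reach is not made up. A row lasts 1/10 s, in which the tool goes at most 50 mm and 8.59 degrees, less where a joint would pass 70% of its speed; a pose out of reach is approached as far as the arm can. OPENING is the finger opening in mm, set as the command begins (- or left out keeps the last). The fingers move at their own pace and stop on an object; FORCE is the grip in N (left out, the last holds). Time passes only in rows, so rows that do not move let the fingers close. It prints the time, the measured TCP pose, the force, the opening and the grip force at its end. Input that does not fit is refused with a message, and nothing moves.
- env.state(): the state, without advancing time (a new reading comes with each control period).
- env.grab_frame(name): name is "side" or "top" or "wrist"; returns the picture (400x640x3 uint8, blue, green, red); there is no depth.
- env.camera_model(name): a dict with "fx", "fy", "cx", "cy" (pixels), "T" (4x4, takes a point from camera to world coordinates). Camera axes: x right, y up, looking along -z (the intrinsics and any distortion apply to the point x, -y, -z); pixel columns grow to the right and rows downward; lengths in mm; the calibration is good to about 2 mm. The wrist camera is an equidistant fisheye: a pixel r from the principal point sees the ray r / f radians off the axis. A picture is of the moment at which its call begins: read the wrist's pose just before it. camera_model takes no time and is no camera call; for the wrist camera it gives the pose at the moment of the call.
- env.job_done(): hands the job in; it is judged then, once.
The state is a dict: "time_s": time; "qpos": joint angles; "qvel": joint speeds; "effort": joint torques, N m; "ee_pos": TCP position; "ee_rot": TCP orientation; "force": force on the tool from outside, world axes, zero at the start; "torque": the same for the moment, N m; "gripper_width": finger opening in mm; "gripper_force": force on a finger pad.
Only numpy, scipy, OpenCV 4.12 (cv2) and the standard library are available. Lean on these libraries where they do the work, as an engineer would, in place of code of your own. Each camera call takes 0.05 s, during which the arm holds its last target. There are 200 camera calls.

## Working session

There is one attempt and no reset: what is moved stays moved. The work goes in short steps, Python scripts to look and compute and a shell command to move; the robot and the scene stay as the last step left them, time stands still between calls to the robot, and variables do not carry over. Pictures are saved under pics/ and viewed, at most 10 in all, crops included, and the job is handed in when it is done.

```bash
ls; mkdir -p pics
python3 - <<'E'
from workcell import env
import cv2,numpy as np
s=env.state();print(s['time_s'],s['ee_pos'],s['ee_rot'],s['force'],s['gripper_width'])
for n in('top','side','wrist'):
    m=env.camera_model(n);print(n,{k:(np.round(v,3).tolist() if k=='T' else v) for k,v in m.items()})
    cv2.imwrite(f'pics/{n}0.png',env.grab_frame(n))
E
```

```text
drive.py
pics
workcell.py
0.0 [139.22857283 557.3520697  192.43204455] [-1.79902064e+02 -9.16541338e-04  1.65974497e+02] [ 0.49641946 -0.28619636  0.35778174] 91.36220445865777
top {'fx': 367.3323332878165, 'fy': 367.3323332878165, 'cx': 322.0181179074949, 'cy': 192.82299727523647, 'T': [[-0.016, 0.991, -0.135, 528.177], [-1.0, -0.013, 0.019, -195.217], [0.017, 0.135, 0.991, 925.059], [0.0, 0.0, 0.0, 1.0]]}
side {'fx': 365.18030659567273, 'fy': 365.18030659567273, 'cx': 311.9615046501233, 'cy': 201.4424104297251, 'T': [[-0.697, 0.46, -0.549, 173.718], [-0.716, -0.429, 0.55, 242.874], [0.017, 0.777, 0.629, 584.765], [0.0, 0.0, 0.0, 1.0]]}
wrist {'fx': 309.70691628693146, 'fy': 309.70691628693146, 'cx': 314.2910031112689, 'cy': 204.299681170131, 'T': [[0.243, -0.93, -0.275, 60.609], [0.97, 0.232, 0.071, 575.85], [-0.002, -0.284, 0.959, 383.895], [0.0, 0.0, 0.0, 1.0]]}
```

View pics/top0.png

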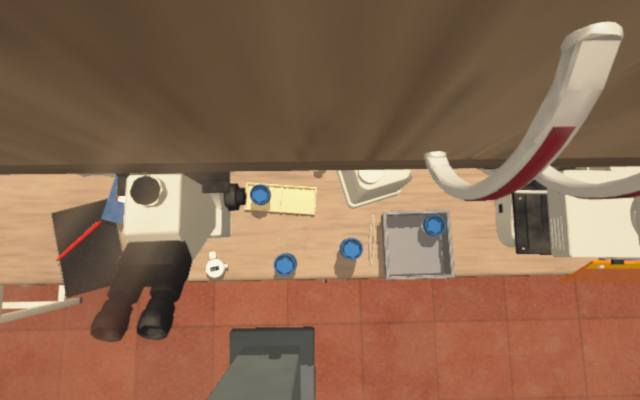

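View pics/side0.png

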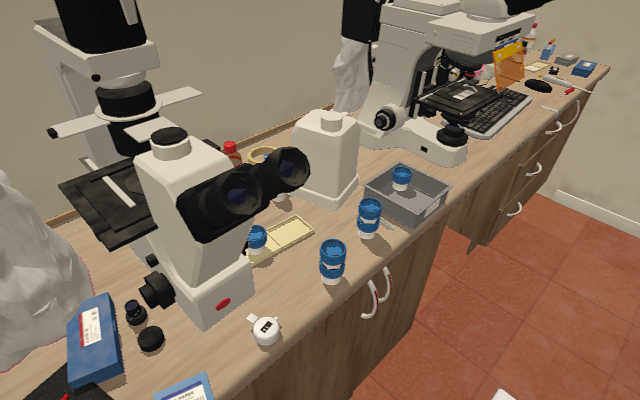

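View pics/wrist0.png

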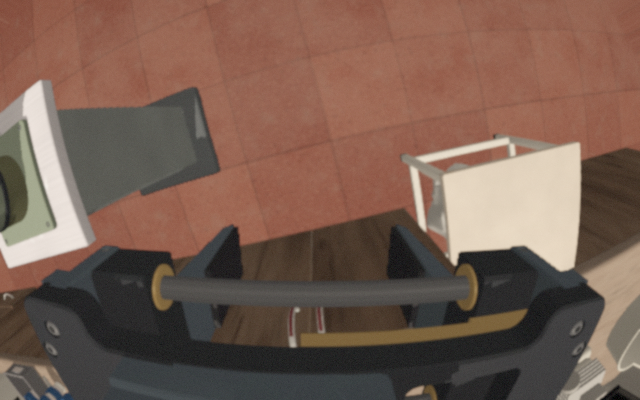

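The top view shows stack lids at about (285,264) and (350,248), the tray at (245–316,185–215) with its pot at (260,195), and the tub at (382–453,210–278). The side view shows the stacks at (333,260) and (369,217). The wrist camera sees only floor and the bench edge. Next I'll enlarge crops to locate the edges.

Run:
```python
import cv2,numpy as np
t=cv2.imread('pics/top0.png');s=cv2.imread('pics/side0.png')
a=cv2.resize(t[160:290,230:470],None,fx=3.3,fy=3.3,interpolation=cv2.INTER_CUBIC)[:,:790]
b=cv2.resize(s[190:300,310:410],None,fx=1.5,fy=1.5)
b=cv2.resize(s[220:290,230:390],None,fx=1,fy=1)
cv2.imwrite('pics/topcrop.png',a)
cv2.imwrite('pics/sidecrop.png',cv2.resize(s[160:290,240:460],None,fx=3.6,fy=3.6,interpolation=cv2.INTER_CUBIC))
for n,im in(('top',t),('side',s)):
    h=cv2.cvtColor(im,cv2.COLOR_BGR2HSV);m=cv2.inRange(h,(95,130,40),(120,255,255))
    k,l,st,c=cv2.connectedComponentsWithStats(m)
    for i in range(1,k):
        if st[i,4]>40:print(n,st[i],c[i].round(1))
```

```text
top [252 186  17  18 197] [259.9 194.6]
top [424 215  20  20 249] [433.2 225. ]
top [341 240  20  19 241] [350.4 248.9]
top [276 254  20  21 245] [284.9 264.3]
side [572  68  22   9 102] [581.   71.8]
side [392 166  20  18 261] [401.4 175.1]
side [358 198  24  34 550] [369.1 214.1]
side [247 225  19  23 310] [256.7 236.7]
side [320 239  26  39 708] [332.2 257.7]
side [ 69 296  54  93 696] [104.7 362. ]
```

View pics/topcrop.png

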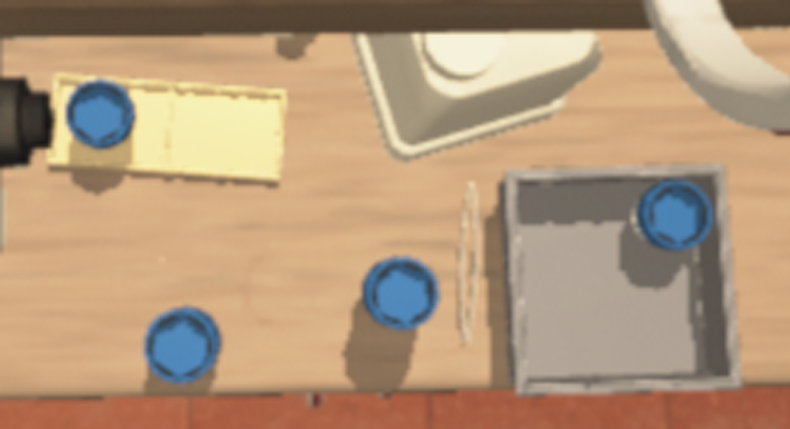

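View pics/sidecrop.png

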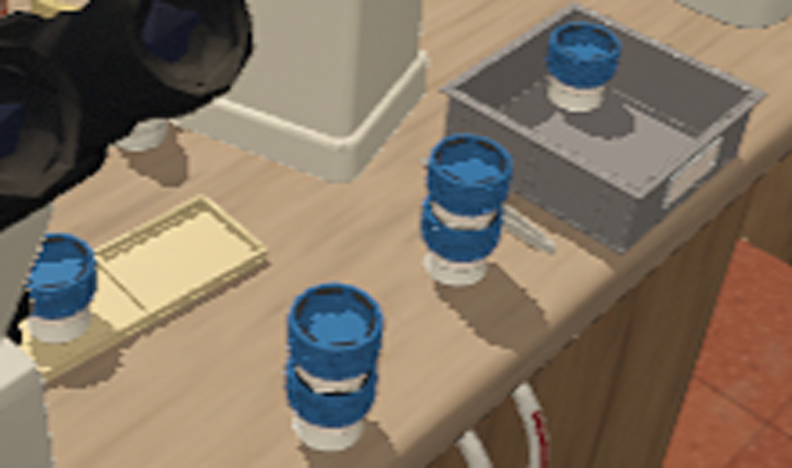

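The crops give the rim centres. In the top crop, stack A is at (182,345) and stack B at (400,293). In the side crop, A is at (337,315) and B at (470,163). The tray's −y end corners and the tub's flange corners are visible in both views, so I'll triangulate them.

```bash
cat > h.py <<'E'
from workcell import env
import cv2,numpy as np
def ray(n,p,M=None):
    m=M or env.camera_model(n);T=np.array(m['T'])
    u=(p[0]-m['cx'])/m['fx'];v=(p[1]-m['cy'])/m['fy']
    if n=='wrist':
        r=np.hypot(u,v);k=np.sin(r)/r;d=np.array([u*k,-v*k,-np.cos(r)])
    else: d=np.array([u,-v,-1])
    d=T[:3,:3]@d;return T[:3,3],d/np.linalg.norm(d)
def plane(n,p,z,M=None):
    o,d=ray(n,p,M);return o+d*(z-o[2])/d[2]
def tri(*rs):
    A=sum(np.eye(3)-np.outer(d,d) for o,d in rs);b=sum((np.eye(3)-np.outer(d,d))@o for o,d in rs)
    x=np.linalg.solve(A,b);return x,[round(float(np.linalg.norm((np.eye(3)-np.outer(d,d))@(x-o))),1) for o,d in rs]
E
python3 - <<'E'
from h import *
tc=lambda x,y:(230+(x+.5)/3.3-.5,160+(y+.5)/3.3-.5)
sc=lambda x,y:(240+(x+.5)/3.6-.5,160+(y+.5)/3.6-.5)
P=dict(A=((182,345),(337,315)),B=((400,293),(470,163)),traypot=((100,113),(67,262)),tubpot=((675,215),(586,43)),
 tray_far=((285,90),(203,198)),tray_near=((278,183),(266,248)),tub_TL=((503,172),(443,92)),tub_TR=((722,165),(577,8)),tub_BR=((738,388),(765,95)),tub_BL=((518,393),(630,190)),ribBot=((166,174),(143,308)))
for k,(a,b) in P.items():
    x,e=tri(ray('top',tc(*a)),ray('side',sc(*b)))
    z={'A':88,'B':88,'tr':10,'tu':55,'ri':10}[k[:2] if k[:2] in('tr','tu','ri') else k]
    if 'pot' in k:z=53 if k=='tubpot' else 52
    print(k,x.round(1),e,'top@z',plane('top',tc(*a),z).round(1),'side@z',plane('side',sc(*b),z).round(1))
for q in((53,75),(50,165),(470,190),(466,340)):print(q,plane('top',tc(*q),10).round(1))
E
```

```text
A [ 482.4 -125.4   88.2] [0.0, 0.0] top@z [ 482.3 -125.3   88. ] side@z [ 482.5 -125.5   88. ]
B [ 514.3 -274.6   87.5] [0.6, 0.6] top@z [ 514.8 -274.2   88. ] side@z [ 513.5 -274.5   88. ]
traypot [643.9 -66.1  52.9] [3.6, 3.6] top@z [646.7 -63.4  52. ] side@z [641.6 -68.8  52. ]
tubpot [ 566.  -477.9   53.7] [0.8, 0.8] top@z [ 566.7 -477.6   53. ] side@z [ 565.9 -479.4   53. ]
tray_far [ 668.1 -198.2    7.5] [0.6, 0.6] top@z [ 668.2 -197.7   10. ] side@z [ 665.4 -196.6   10. ]
tray_near [ 597.8 -190.6   14.5] [1.3, 1.3] top@z [ 597.2 -191.5   10. ] side@z [ 602.2 -193.3   10. ]
tub_TL [ 598.3 -355.    54.3] [1.4, 1.4] top@z [ 599.4 -354.    55. ] side@z [ 596.6 -355.2   55. ]
tub_TR [ 601.2 -516.1   50.1] [1.7, 1.7] top@z [ 602.2 -513.3   55. ] side@z [ 596.  -510.4   55. ]
tub_BR [ 444.1 -514.8   54.8] [0.0, 0.0] top@z [ 444.1 -514.7   55. ] side@z [ 444.  -514.4   55. ]
tub_BL [ 446.1 -356.1   61.1] [2.6, 2.6] top@z [ 443.3 -358.7   55. ] side@z [ 451.2 -361.2   55. ]
ribBot [ 608.8 -103.6   13.1] [5.3, 5.3] top@z [ 605.2 -107.    10. ] side@z [ 615.4 -102.2   10. ]
(53, 75) [682.1 -21.1  10. ]
(50, 165) [613.3 -19.7  10. ]
(470, 190) [ 589.8 -336.7   10. ]
(466, 340) [ 478.2 -329.9   10. ]
```

Both lid tops triangulate to about 88 mm, which matches the text: A is at (482.4, −125.4) and B at (514.3, −274.5). The tray corners put its centre near (640, −107.6) with yaw −4.9°, so the free bay is at about (636, −150). The tub centre is at about (522, −435), with its pot at +x −y. I'll start by going up and in, then swing round in front of the eyepieces.

```bash
echo '[{"xyz": [0,-34,-33]},{"xyz": [0,-34,-33]},{"xyz": [0,-34,-33]},{"xyz": [0,-34,-33]},{"xyz": [0,-34,-33]},{"xyz": [0,-34,-33]},{"xyz": [0,-34,-33]}]' | python3 drive.py 91 20
```

```text
time_s: 0.85
ee_pos: [81.2, 325.1, 425.4]
ee_rot: [-180.0, -0.0, 166.0]
force: [0.2, 0.0, 1.6]
gripper_width: 90.8
gripper_force: 0.0
```

```bash
echo '[{"xyz": [-48,-3.4,0],"rot": [0,0,8.2]},{"xyz": [-48,-3.4,0],"rot": [0,0,8.2]},{"xyz": [-48,-3.4,0],"rot": [0,0,8.2]},{"xyz": [-48,-3.4,0],"rot": [0,0,8.2]},{"xyz": [-48,-3.4,0],"rot": [0,0,8.2]},{"xyz": [-48,-3.4,0],"rot": [0,0,8.2]},{"xyz": [-48,-3.4,0],"rot": [0,0,8.2]},{"xyz": [-48,-3.4,0],"rot": [0,0,8.2]}]' | python3 drive.py; echo '[{"xyz": [-48,-3.4,0],"rot": [0,0,8.2]},{"xyz": [-48,-3.4,0],"rot": [0,0,8.2]},{"xyz": [-48,-3.4,0],"rot": [0,0,8.2]},{}]' | python3 drive.py
```

```text
time_s: 1.65
ee_pos: [332.1, 59.4, 423.8]
ee_rot: [-180.0, -0.0, 100.0]
force: [1.1, -0.4, 0.0]
gripper_width: 91.1
gripper_force: 0.0
time_s: 2.05
ee_pos: [325.3, -87.3, 423.8]
ee_rot: [-179.9, 0.1, 75.0]
force: [-0.0, -0.1, -0.4]
gripper_width: 91.1
gripper_force: 0.0
```

```bash
cat >> h.py <<'E'
from scipy.spatial.transform import Rotation as R
def go(x,y,z,yaw=None):
    s=env.state();r=R.from_euler('xyz',s['ee_rot'],degrees=True)
    d=r.inv().apply(np.array([x,y,z])-s['ee_pos']);w=(0,0,0) if yaw is None else (r.inv()*R.from_euler('xyz',[180,0,yaw],degrees=True)).as_rotvec(degrees=True)
    print('pos',np.round(s['ee_pos'],1),'rot',np.round(s['ee_rot'],2),'d',d.round(1),round(float(np.linalg.norm(d)),1),'w',np.round(w,2))
E
python3 -c "
from h import *
go(482.4,-125.4,200,76)"
```

```text
pos [325.3 -87.3 423.8] rot [-1.7995e+02  1.4000e-01  7.4980e+01] d [  4.4 161.8 223.7] 276.1 w [-0.05  0.14 -1.02]
```

```bash
echo '[{"xyz": [0.7,27,37.3],"rot": [0,0,-0.2]},{"xyz": [0.7,27,37.3],"rot": [0,0,-0.2]},{"xyz": [0.7,27,37.3],"rot": [0,0,-0.2]},{"xyz": [0.7,27,37.3],"rot": [0,0,-0.2]},{"xyz": [0.7,27,37.3],"rot": [0,0,-0.2]},{"xyz": [0.7,27,37.3]},{},{}]' | python3 drive.py
python3 - <<'E'
from h import *
go(482.4,-125.4,59,76)
M=env.camera_model('wrist');im=env.grab_frame('wrist');cv2.imwrite('pics/w1.png',im)
import pickle;pickle.dump(M,open('w1.pkl','wb'))
E
```

```text
time_s: 2.85
ee_pos: [484.7, -115.3, 199.8]
ee_rot: [-179.8, -0.0, 76.9]
force: [0.7, -0.4, 0.7]
gripper_width: 90.9
gripper_force: 0.0
pos [ 484.7 -115.3  199.8] rot [-1.7983e+02 -2.0000e-02  7.6870e+01] d [-10.4   0.4 140.8] 141.1 w [-0.17 -0.02  0.87]
```

View pics/w1.png

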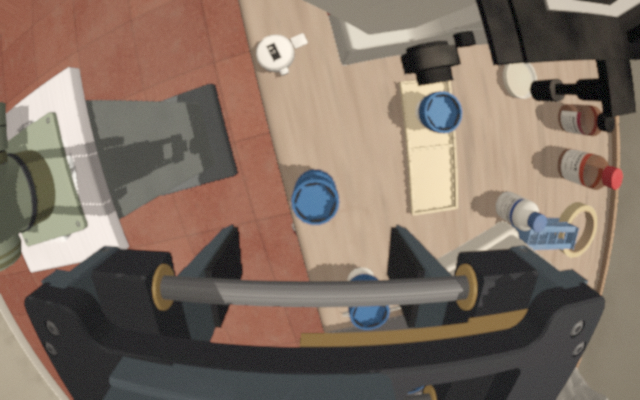

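In the wrist view, A's lid is at about (315,201) between the fingers and B is at (369,303). The tray is at (430,150) with its free bay at (433,185). I'll cross-check A and the tray from here.

Run:
```python
from h import *
import pickle;M=pickle.load(open('w1.pkl','rb'))
im=cv2.imread('pics/w1.png');h=cv2.cvtColor(im,cv2.COLOR_BGR2HSV);m=cv2.inRange(h,(95,130,40),(120,255,255))
k,l,st,c=cv2.connectedComponentsWithStats(m)
for i in range(1,k):
    if st[i,4]>200 and st[i,0]>280:print(st[i],c[i].round(1))
for n,p,z in(('A',(315.5,202),88),('B',(369,303),88),('pot',(440,113),52),('tr',(402,84),10),('tr2',(447,79),10),('tr3',(458,208),10),('tr4',(413,212),10)):print(n,plane('wrist',p,z,M).round(1))
print(tri(ray('wrist',(315.5,202),M),ray('side',(333.3,247.2)),ray('top',(284.8,264.2))))
```

```text
A [ 483.6 -123.6   88. ]
B [ 517.2 -259.2   88. ]
pot [643.3 -62.9  52. ]
tr [617.3 -21.6  10. ]
tr2 [679.9 -23.7  10. ]
tr3 [ 669.4 -198.6   10. ]
tr4 [ 602.6 -188.6   10. ]
(array([ 482.75451945, -124.92719083,   87.42534977]), [1.3, 0.9, 0.6])
```

```bash
echo '[{"xyz": [-10,1,30],"rot": [0,0,0.8]},{"xyz": [0,0,40]},{"xyz": [0,0,35]},{"xyz": [0,0,20]},{},{}]' | python3 drive.py; python3 -c "
from h import *
go(483,-125,60,76)"
```

```text
time_s: 3.5
ee_pos: [484.8, -126.4, 77.6]
ee_rot: [179.8, -0.0, 76.0]
force: [-0.3, -0.1, 1.0]
gripper_width: 90.8
gripper_force: 0.0
pos [ 484.8 -126.4   77.6] rot [179.8   -0.    75.99] d [ 0.9 -2.1 17.6] 17.7 w [ 0.2  -0.   -0.01]
```

```bash
echo '[{"xyz": [1,-1.5,8]},{"xyz": [0,0,8]},{},{}]' | python3 drive.py; python3 -c "
from h import *
go(483,-125,60,76);print(env.state()['force'])"
```

```text
time_s: 3.9
ee_pos: [482.5, -125.0, 59.5]
ee_rot: [180.0, -0.0, 76.0]
force: [0.1, -0.1, -0.2]
gripper_width: 91.2
gripper_force: 0.0
pos [ 482.5 -125.    59.5] rot [180.    -0.    75.98] d [ 0.1  0.5 -0.5] 0.7 w [ 0.   -0.   -0.02]
[ 0.0614851  -0.12541053 -0.23096954]
```

```bash
echo '[{},{},{},{},{},{},{},{}]' | python3 drive.py 40 20; echo '[{},{}]' | python3 drive.py
```

```text
time_s: 4.7
ee_pos: [482.6, -125.0, 59.5]
ee_rot: [180.0, -0.0, 76.0]
force: [1.1, -0.5, -0.3]
gripper_width: 48.4
gripper_force: 20.0
time_s: 4.9
ee_pos: [482.6, -125.0, 59.5]
ee_rot: [180.0, -0.0, 76.0]
force: [0.6, 0.6, -0.3]
gripper_width: 48.8
gripper_force: 20.0
```

```bash
for i in 1; do :; done; echo '[{"xyz": [0,0,-0.3]},{"xyz": [0,0,-0.4]},{"xyz": [0,0,-0.4]},{"xyz": [0,0,-0.4]},{"xyz": [0,0,-0.4]},{"xyz": [0,0,-0.4]},{"xyz": [0,0,-0.4]},{"xyz": [0,0,-0.4]}]' | python3 drive.py; echo '[{"xyz": [0,0,-0.4]},{"xyz": [0,0,-0.4]},{"xyz": [0,0,-0.4]},{"xyz": [0,0,-0.4]},{"xyz": [0,0,-0.4]},{"xyz": [0,0,-0.4]},{"xyz": [0,0,-0.4]},{"xyz": [0,0,-0.4]}]' | python3 drive.py; echo '[{"xyz": [0,0,-0.4]},{"xyz": [0,0,-0.4]},{"xyz": [0,0,-0.4]},{"xyz": [0,0,-0.4]},{"xyz": [0,0,-0.4]},{"xyz": [0,0,-0.4]},{"xyz": [0,0,-0.4]},{"xyz": [0,0,-0.4]}]' | python3 drive.py; echo '[{"xyz": [0,0,-0.4]},{"xyz": [0,0,-0.4]},{"xyz": [0,0,-0.4]},{"xyz": [0,0,-0.4]},{"xyz": [0,0,-0.4]},{"xyz": [0,0,-0.4]},{"xyz": [0,0,-0.4]},{"xyz": [0,0,-0.4]}]' | python3 drive.py
```

```text
time_s: 5.7
ee_pos: [482.4, -125.0, 62.5]
ee_rot: [-180.0, -0.0, 76.0]
force: [-0.0, 0.5, -3.5]
gripper_width: 48.8
gripper_force: 20.0
time_s: 6.5
ee_pos: [482.5, -125.0, 65.8]
ee_rot: [180.0, -0.0, 76.0]
force: [0.1, 1.1, -3.9]
gripper_width: 48.5
gripper_force: 20.0
time_s: 7.3
ee_pos: [482.6, -125.0, 69.0]
ee_rot: [180.0, -0.0, 76.0]
force: [0.0, 0.1, -2.7]
gripper_width: 48.8
gripper_force: 20.0
time_s: 8.1
ee_pos: [482.5, -125.0, 72.2]
ee_rot: [180.0, -0.0, 76.0]
force: [0.3, -0.7, -3.1]
gripper_width: 48.5
gripper_force: 20.0
```

```bash
echo '[{"xyz": [0,0,-1]},{"xyz": [0,0,-4]},{"xyz": [0,0,-8]},{"xyz": [0,0,-8]},{"xyz": [0,0,-4]},{},{},{}]' | python3 drive.py
python3 - <<'E'
from h import *
f=[]
for i in range(4):
    im=env.grab_frame('side');f.append(env.state()['force'])
print(np.mean(f,0).round(2),np.std(f,0).round(2))
go(483,-125,60,76)
cv2.imwrite('pics/side1.png',cv2.resize(im[130:300,240:460],None,fx=3.5,fy=3.5))
E
```

```text
time_s: 8.9
ee_pos: [482.2, -124.9, 96.9]
ee_rot: [-180.0, -0.0, 76.0]
force: [-0.2, -0.8, -3.2]
gripper_width: 48.5
gripper_force: 20.0
[-0.2   0.16 -2.41] [0.75 0.27 0.38]
pos [ 482.3 -124.9   96.9] rot [-1.7997e+02 -1.0000e-02  7.5980e+01] d [ 0.1  0.7 36.9] 36.9 w [-0.03 -0.01 -0.02]
```

View pics/side1.png

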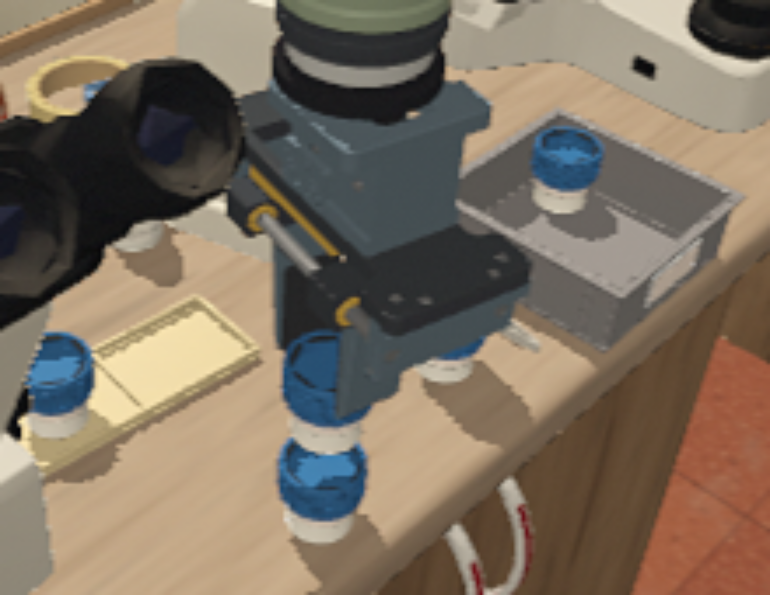

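The lower pot stayed on the bench, standing at crop (320,505). The upper pot hangs clear and weighs about 2.4–3 N, so this is the full one and goes to the tray.

```bash
echo '[{"xyz": [0,0,-10]},{"xyz": [0,0,-15]},{"xyz": [0,0,-10]},{}]' | python3 drive.py; python3 -c "
from h import *
go(637,-150.5,60,82)"
```

```text
time_s: 9.5
ee_pos: [483.9, -125.4, 134.0]
ee_rot: [179.8, 0.0, 76.0]
force: [0.3, 0.3, -2.5]
gripper_width: 48.6
gripper_force: 20.0
pos [ 483.9 -125.4  134. ] rot [179.76   0.    75.97] d [ 12.7 154.4  74.7] 172.0 w [ 0.24  0.01 -6.03]
```

```bash
echo '[{"xyz": [0.8,10,0]},{"xyz": [1.6,20,0]},{"xyz": [2.1,25,0]},{"xyz": [2.1,25,0]},{"xyz": [2.1,25,0]},{"xyz": [2,25,0]},{"xyz": [1.2,15,0]},{"xyz": [0.8,10,0]}]' | python3 drive.py; echo '[{"xyz": [0,0,10],"rot": [0,0,-3]},{"xyz": [0,0,20],"rot": [0,0,-3]},{"xyz": [0,0,20]},{"xyz": [0,0,15]},{"xyz": [0,0,8]},{},{},{}]' | python3 drive.py; python3 -c "
from h import *
go(637,-150.5,24,82)
env.grab_frame('top');cv2.imwrite('pics/s2.png',cv2.resize(env.grab_frame('side')[180:290,240:400],None,fx=4.5,fy=4.5))"
```

```text
time_s: 10.3
ee_pos: [637.2, -150.4, 130.6]
ee_rot: [-179.9, -0.0, 76.0]
force: [0.2, 0.1, -2.7]
gripper_width: 48.1
gripper_force: 20.0
time_s: 11.1
ee_pos: [636.7, -150.4, 60.2]
ee_rot: [179.9, 0.0, 82.0]
force: [0.1, 0.2, -2.3]
gripper_width: 48.5
gripper_force: 20.0
pos [ 636.7 -150.4   60.2] rot [1.7989e+02 1.0000e-02 8.1980e+01] d [-0.1  0.2 36.2] 36.2 w [ 0.11  0.01 -0.02]
```

View pics/s2.png

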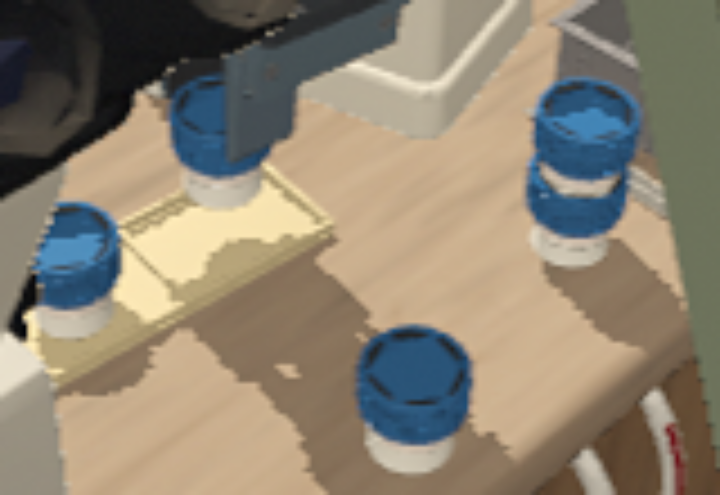

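The pot hangs over the free bay, at crop (222,150). I'll lower it gently until it makes contact.

```bash
echo '[{"xyz": [0,0,8]},{"xyz": [0,0,10]},{"xyz": [0,0,8]},{"xyz": [0,0,5]},{"xyz": [0,0,2]},{}]' | python3 drive.py; echo '[{"xyz": [0,0,1]},{"xyz": [0,0,1]},{"xyz": [0,0,0.7]},{}]' | python3 drive.py
```

```text
time_s: 11.8
ee_pos: [635.8, -150.2, 25.6]
ee_rot: [-180.0, -0.0, 82.0]
force: [-0.3, 0.3, -2.1]
gripper_width: 48.4
gripper_force: 20.0
time_s: 12.2
ee_pos: [636.1, -150.3, 23.6]
ee_rot: [180.0, -0.0, 82.0]
force: [-0.6, 0.2, -3.0]
gripper_width: 48.3
gripper_force: 20.0
```

```bash
echo '[{"xyz": [0,0,0.5]},{}]' | python3 drive.py; echo '[{"xyz": [0,0,0.5]},{}]' | python3 drive.py
```

```text
time_s: 12.4
ee_pos: [636.1, -150.2, 23.5]
ee_rot: [180.0, -0.0, 82.0]
force: [-0.1, -0.0, 1.1]
gripper_width: 48.1
gripper_force: 20.0
time_s: 12.6
ee_pos: [636.1, -150.3, 23.4]
ee_rot: [180.0, -0.0, 82.0]
force: [-2.1, 0.4, 5.0]
gripper_width: 48.7
gripper_force: 20.0
```

```bash
echo '[{"xyz": [0,0,0.5]},{}]' | python3 drive.py
```

```text
time_s: 12.8
ee_pos: [636.1, -150.3, 23.4]
ee_rot: [180.0, 0.0, 82.0]
force: [-2.2, 0.3, 8.4]
gripper_width: 48.2
gripper_force: 20.0
```

```bash
echo '[{"xyz": [0,0,-0.8]},{}]' | python3 drive.py; echo '[{},{},{},{},{},{}]' | python3 drive.py 80; echo '[{"xyz": [0,0,-5]},{"xyz": [0,0,-20]},{"xyz": [0,0,-30]},{"xyz": [0,0,-30]},{"xyz": [0,0,-20]},{},{}]' | python3 drive.py; python3 -c "
from h import *
go(514.3,-274.5,140,62)
env.grab_frame('top');im=env.grab_frame('side');cv2.imwrite('pics/side3.png',im);cv2.imwrite('pics/top3.png',env.grab_frame('top'));M=env.camera_model('wrist');w=env.grab_frame('wrist');cv2.imwrite('pics/w3.png',w)
import pickle;pickle.dump(M,open('w3.pkl','wb'))
cv2.imwrite('pics/m3.png',np.vstack([cv2.resize(im[180:290,240:400],None,fx=2.5,fy=2.5),cv2.resize(w,(400,250))]))"
```

```text
time_s: 13.0
ee_pos: [636.1, -150.3, 23.4]
ee_rot: [180.0, -0.0, 82.0]
force: [-1.6, 0.4, 5.6]
gripper_width: 48.6
gripper_force: 20.0
time_s: 13.6
ee_pos: [636.0, -150.2, 22.6]
ee_rot: [-180.0, -0.0, 82.0]
force: [-0.4, -0.8, -0.5]
gripper_width: 80.0
gripper_force: 0.0
time_s: 14.3
ee_pos: [635.7, -150.2, 127.6]
ee_rot: [180.0, -0.0, 82.0]
force: [-0.6, -0.0, -0.3]
gripper_width: 79.9
gripper_force: 0.0
pos [ 635.7 -150.2  127.6] rot [ 1.800e+02 -1.000e-02  8.197e+01] d [-140.1 -102.9  -12.4] 174.2 w [ 0.000e+00 -1.000e-02  1.997e+01]
```

View pics/m3.png

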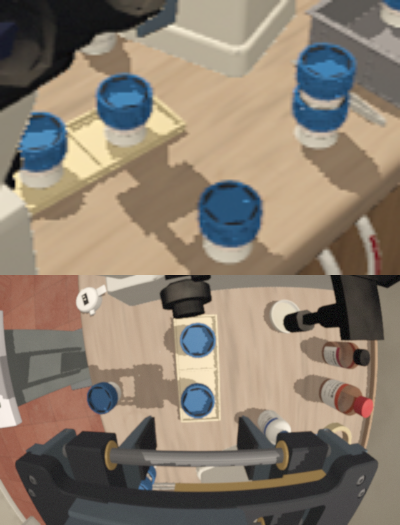

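The full pot stands upright in the free bay (crop (125,110)) and base_1 stands alone undisturbed. Before choosing the grip angle at B, I'll check the canister's front corner.

Run:
```python
from h import *
tc=lambda x,y:(230+(x+.5)/3.3-.5,160+(y+.5)/3.3-.5)
sc=lambda x,y:(240+(x+.5)/3.6-.5,160+(y+.5)/3.6-.5)
print('foot',plane('side',sc(345,180),0),plane('top',tc(405,158),0),'rim',tri(ray('side',sc(347,145)),ray('top',tc(405,158)))[0])
print('right',[plane('top',tc(555,112),z).round() for z in(0,30)], 'left',[plane('top',tc(360,38),z).round() for z in(0,30)])
print('tower side edge',[plane('top',tc(435,122),z).round() for z in (30,130,230)])
# recheck B with top3/side3
for n in('top','side'):
    im=cv2.imread(f'pics/{n}3.png');h=cv2.cvtColor(im,cv2.COLOR_BGR2HSV);m=cv2.inRange(h,(95,130,40),(120,255,255))
    k,l,st,c=cv2.connectedComponentsWithStats(m)
    for i in range(1,k):
        if st[i,4]>60:print(n,st[i],c[i].round(1))
```

```text
foot [ 621.15984033 -288.3425809     0.        ] [ 615.72926411 -289.08682835    0.        ] rim [ 614.24897076 -283.59816277   37.30095733]
right [array([ 650., -406.,    0.]), array([ 646., -399.,   30.])] left [array([ 710., -257.,    0.]), array([ 704., -255.,   30.])]
tower side edge [array([ 640., -309.,   30.]), array([ 627., -296.,  130.]), array([ 615., -284.,  230.])]
top [252 186  11  18 132] [257.6 194. ]
top [424 215  20  20 251] [433.3 225. ]
top [341 240  20  19 240] [350.4 248.9]
side [392 167   9  17  89] [395.9 175.6]
side [358 198  24  34 545] [369.1 214.1]
side [279 210  22  22 345] [289.2 220.8]
side [247 225  19  23 307] [256.7 236.7]
side [320 253  24  25 466] [331.5 265.4]
side [ 69 296  54  93 669] [104.8 362. ]
```

```bash
echo '[{"xyz": [0,-10,-10]},{"xyz": [0,-25,-10]},{"xyz": [0,-25,-10]},{"xyz": [0,-25,0]},{"xyz": [0,-25,0]},{"xyz": [0,-15,0]}]' | python3 drive.py; echo '[{"rot": [0,0,-4]},{"rot": [0,0,-8.5]},{"rot": [0,0,-8.5]},{"rot": [0,0,-8.5]},{"rot": [0,0,-8.5]},{"rot": [0,0,-8.5]},{"rot": [0,0,-8.5]},{"rot": [0,0,-8.5]}]' | python3 drive.py; echo '[{"rot": [0,0,-4.5]},{},{}]' | python3 drive.py 91; python3 -c "
from h import *
go(514.3,-274.5,110,150);print(env.state()['qpos'])"
```

```text
time_s: 15.1
ee_pos: [509.6, -132.3, 158.1]
ee_rot: [-179.9, -0.0, 82.0]
force: [-0.2, 0.7, -0.1]
gripper_width: 80.1
gripper_force: 0.0
time_s: 15.9
ee_pos: [511.4, -132.6, 158.0]
ee_rot: [-180.0, -0.0, 145.8]
force: [-0.3, 0.3, -0.5]
gripper_width: 80.0
gripper_force: 0.0
time_s: 16.2
ee_pos: [511.8, -132.7, 157.9]
ee_rot: [180.0, -0.0, 149.9]
force: [0.5, -0.0, 0.3]
gripper_width: 91.0
gripper_force: 0.0
pos [ 511.8 -132.7  157.9] rot [ 1.8000e+02 -1.0000e-02  1.4987e+02] d [ -73.4 -121.4   47.9] 149.7 w [ 0.   -0.01 -0.13]
[-1.57855159e+01  1.56459006e+01  9.88555575e+01  4.71446900e-03
  6.55030829e+01 -7.56617148e+01]
```

```bash
echo '[{"xyz": [-7.3,-12.1,0]},{"xyz": [-11,-18.2,0]},{"xyz": [-14.7,-24.3,0]},{"xyz": [-14.7,-24.3,0]},{"xyz": [-14.7,-24.3,0]},{"xyz": [-11,-18.2,0]},{},{}]' | python3 drive.py
python3 - <<'E'
from h import *
go(514.3,-274.5,60,150)
M=env.camera_model('wrist');w=env.grab_frame('wrist');cv2.imwrite('pics/w4.png',w)
import pickle;pickle.dump(M,open('w4.pkl','wb'))
h=cv2.cvtColor(w,cv2.COLOR_BGR2HSV);m=cv2.inRange(h,(95,130,40),(120,255,255))
k,l,st,c=cv2.connectedComponentsWithStats(m)
for i in range(1,k):
    if st[i,4]>200:print(st[i],c[i].round(1),plane('wrist',c[i],88,M).round(1))
E
```

```text
time_s: 17.0
ee_pos: [514.5, -275.1, 157.5]
ee_rot: [180.0, -0.1, 149.9]
force: [0.1, 0.0, 0.3]
gripper_width: 90.8
gripper_force: 0.0
pos [ 514.5 -275.1  157.5] rot [ 1.7998e+02 -5.0000e-02  1.4987e+02] d [ 0.4  0.3 97.5] 97.5 w [ 0.02 -0.05 -0.13]
```

View pics/w4.png

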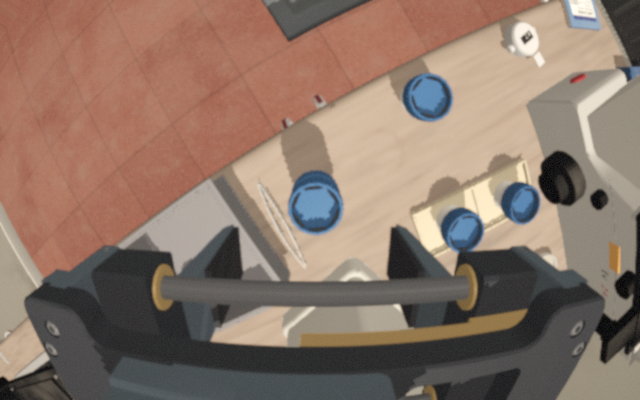

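In the wrist view, B's lid at (316,207) sits centred between the fingers. The forceps at (280,225) lie well below tip height, so I'll cross-check B and descend.

```bash
python3 -c "
from h import *
import pickle;M=pickle.load(open('w4.pkl','rb'))
print(plane('wrist',(316,206.5),88,M),tri(ray('wrist',(316,206.5),M),ray('side',(370.2,205)),ray('top',(350.8,248.4))))"
echo '[{"xyz": [0,0,15]},{"xyz": [0,0,30]},{"xyz": [0,0,25]},{"xyz": [0,0,10]},{},{},{}]' | python3 drive.py; python3 -c "
from h import *
go(514.3,-274.5,60,150)"
```

```text
[ 513.64273909 -274.56310607   88.        ] (array([ 514.19626036, -274.61303527,   87.18295818]), [0.3, 0.5, 0.8])
time_s: 17.75
ee_pos: [516.0, -274.9, 79.2]
ee_rot: [180.0, 0.2, 150.0]
force: [-0.4, 0.0, 0.1]
gripper_width: 91.2
gripper_force: 0.0
pos [ 516.  -274.9   79.2] rot [1.7999e+02 1.6000e-01 1.4999e+02] d [ 1.8 -0.5 19.2] 19.3 w [ 0.01  0.16 -0.01]
```

```bash
echo '[{"xyz": [0,0,9]},{"xyz": [0,0,8.5]},{},{},{}]' | python3 drive.py; python3 -c "
from h import *
go(514.2,-274.6,60,150)"
```

```text
time_s: 18.25
ee_pos: [515.1, -274.7, 60.3]
ee_rot: [180.0, 0.0, 150.0]
force: [-0.3, -0.3, 0.1]
gripper_width: 91.1
gripper_force: 0.0
pos [ 515.1 -274.7   60.3] rot [1.7999e+02 1.0000e-02 1.4997e+02] d [ 0.8 -0.3  0.3] 0.9 w [ 0.01  0.01 -0.03]
```

```bash
echo '[{"xyz": [0.5,-0.2,0.3]},{},{},{},{},{},{},{}]' | python3 drive.py 40 20; echo '[{},{}]' | python3 drive.py; python3 -c "
from h import *
go(514.2,-274.6,60,150)"
```

```text
time_s: 19.05
ee_pos: [514.5, -274.5, 59.9]
ee_rot: [180.0, 0.0, 150.0]
force: [0.4, 0.9, -0.1]
gripper_width: 49.7
gripper_force: 20.0
time_s: 19.25
ee_pos: [514.5, -274.5, 60.0]
ee_rot: [180.0, 0.0, 150.0]
force: [-0.4, 0.5, 1.1]
gripper_width: 49.6
gripper_force: 20.0
pos [ 514.5 -274.5   60. ] rot [1.7999e+02 1.0000e-02 1.4997e+02] d [ 0.2 -0.2 -0. ] 0.3 w [ 0.01  0.01 -0.03]
```

```bash
echo '[{"xyz": [0,0,-0.3]},{"xyz": [0,0,-0.4]},{"xyz": [0,0,-0.4]},{"xyz": [0,0,-0.4]},{"xyz": [0,0,-0.4]},{"xyz": [0,0,-0.4]},{"xyz": [0,0,-0.4]},{"xyz": [0,0,-0.4]}]' | python3 drive.py; echo '[{"xyz": [0,0,-0.4]},{"xyz": [0,0,-0.4]},{"xyz": [0,0,-0.4]},{"xyz": [0,0,-0.4]},{"xyz": [0,0,-0.4]},{"xyz": [0,0,-0.4]},{"xyz": [0,0,-0.4]},{"xyz": [0,0,-0.4]}]' | python3 drive.py; echo '[{"xyz": [0,0,-0.4]},{"xyz": [0,0,-0.4]},{"xyz": [0,0,-0.4]},{"xyz": [0,0,-0.4]},{"xyz": [0,0,-0.4]},{"xyz": [0,0,-0.4]},{"xyz": [0,0,-0.4]},{"xyz": [0,0,-0.4]}]' | python3 drive.py; echo '[{"xyz": [0,0,-0.4]},{"xyz": [0,0,-0.4]},{"xyz": [0,0,-0.4]},{"xyz": [0,0,-0.4]},{"xyz": [0,0,-0.4]},{"xyz": [0,0,-0.4]},{"xyz": [0,0,-0.4]},{"xyz": [0,0,-0.4]}]' | python3 drive.py
```

```text
time_s: 20.05
ee_pos: [514.4, -274.5, 63.0]
ee_rot: [180.0, -0.0, 150.0]
force: [-0.1, 0.0, -1.4]
gripper_width: 49.4
gripper_force: 20.0
time_s: 20.85
ee_pos: [514.4, -274.5, 66.2]
ee_rot: [180.0, -0.0, 150.0]
force: [-0.2, 0.8, -1.0]
gripper_width: 49.3
gripper_force: 20.0
time_s: 21.65
ee_pos: [514.5, -274.6, 69.5]
ee_rot: [180.0, 0.0, 150.0]
force: [0.8, -0.2, -0.3]
gripper_width: 49.5
gripper_force: 20.0
time_s: 22.45
ee_pos: [514.4, -274.6, 72.6]
ee_rot: [180.0, -0.0, 150.0]
force: [-0.3, 0.5, -0.7]
gripper_width: 49.7
gripper_force: 20.0
```

```bash
echo '[{"xyz": [0,0,-1]},{"xyz": [0,0,-4]},{"xyz": [0,0,-8]},{"xyz": [0,0,-8]},{"xyz": [0,0,-4]},{},{},{}]' | python3 drive.py
python3 - <<'E'
from h import *
f=[]
for i in range(4):
    im=env.grab_frame('side');f.append(env.state()['force'])
print(np.mean(f,0).round(2),np.std(f,0).round(2))
go(503,-428,140,150)
cv2.imwrite('pics/side5.png',im)
h=cv2.cvtColor(im,cv2.COLOR_BGR2HSV);m=cv2.inRange(h,(95,130,40),(120,255,255))
k,l,st,c=cv2.connectedComponentsWithStats(m)
for i in range(1,k):
    if st[i,4]>60:print(st[i],c[i].round(1))
E
```

```text
time_s: 23.25
ee_pos: [514.2, -274.4, 97.4]
ee_rot: [180.0, -0.0, 150.0]
force: [-0.4, 0.8, -1.1]
gripper_width: 49.2
gripper_force: 20.0
[-0.06 -0.02 -0.53] [0.34 0.87 0.52]
pos [ 514.3 -274.4   97.3] rot [ 1.8000e+02 -3.0000e-02  1.4998e+02] d [ -67.  -138.6  -42.7] 159.8 w [ 0.   -0.03 -0.02]
[395 168  17  16 194] [403.2 176.1]
[363 184  23  22 350] [373.6 195.2]
[279 210  22  22 345] [289.2 220.7]
[358 212  21  20 334] [367.8 222.1]
[247 225  19  23 307] [256.7 236.7]
[320 253  25  25 466] [331.5 265.5]
[ 69 296  54  93 679] [104.9 361.9]
```

The upper pot weighs about 0.6 N, so it is the empty one. base_2 stayed put, seen as a separate blob at (368,222). I'll carry this pot to the tub.

```bash
echo '[{"xyz": [0,0,-10]},{"xyz": [0,0,-20]},{"xyz": [0,0,-12]}]' | python3 drive.py; echo '[{"xyz": [-5,-10.6,0]},{"xyz": [-10,-20,0]},{"xyz": [-12,-25,0]},{"xyz": [-12,-25,0]},{"xyz": [-12,-25,0]},{"xyz": [-10,-20,0]},{"xyz": [-6,-13,0]},{}]' | python3 drive.py; echo '[{"xyz": [0,0,10]},{"xyz": [0,0,20]},{"xyz": [0,0,20]},{"xyz": [0,0,15]},{"xyz": [0,0,5]},{},{}]' | python3 drive.py
python3 - <<'E'
from h import *
go(503,-428,25,150)
im=env.grab_frame('side');t=env.grab_frame('top')
cv2.imwrite('pics/m6.png',np.vstack([cv2.resize(im[130:260,300:480],(540,390)),cv2.resize(t[180:290,330:480],(540,200*2-200))]))
E
```

```text
time_s: 23.75
ee_pos: [515.2, -274.9, 141.5]
ee_rot: [180.0, 0.1, 150.0]
force: [0.4, -0.4, 0.5]
gripper_width: 49.1
gripper_force: 20.0
time_s: 24.55
ee_pos: [502.4, -429.9, 138.8]
ee_rot: [-180.0, -0.0, 149.9]
force: [0.1, 1.6, -0.6]
gripper_width: 49.7
gripper_force: 20.0
time_s: 25.25
ee_pos: [503.6, -427.8, 70.3]
ee_rot: [-180.0, 0.1, 150.0]
force: [0.1, -0.4, -0.8]
gripper_width: 49.1
gripper_force: 20.0
pos [ 503.6 -427.8   70.3] rot [-1.8000e+02  6.0000e-02  1.5001e+02] d [ 0.5 -0.5 45.3] 45.3 w [-0.    0.06  0.01]
```

View pics/m6.png

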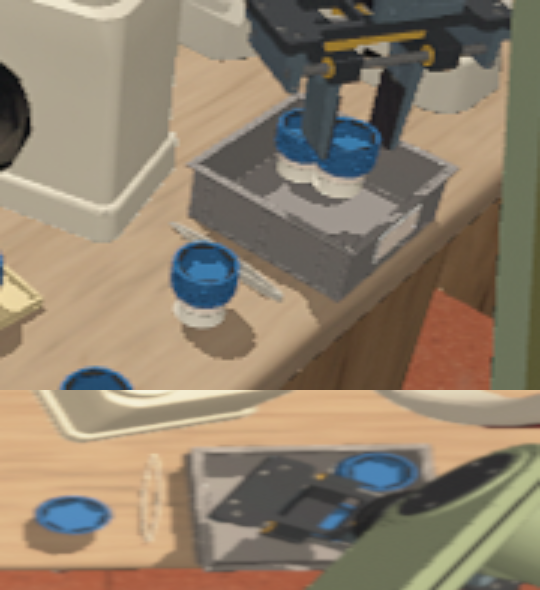

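The pot hangs over the free part of the tub, clear of the fixed pot. By my count that was my 11th viewed picture, one over the limit, so from here I'll check by numbers only. Lowering the pot.

```bash
echo '[{"xyz": [0,0,8]},{"xyz": [0,0,14]},{"xyz": [0,0,12]},{"xyz": [0,0,5]},{"xyz": [0,0,2]},{},{}]' | python3 drive.py; echo '[{"xyz": [0,0,1]},{"xyz": [0,0,1]},{"xyz": [0,0,1]},{}]' | python3 drive.py
```

```text
time_s: 26.05
ee_pos: [503.4, -428.3, 28.9]
ee_rot: [-180.0, 0.0, 150.0]
force: [0.2, 0.2, -0.4]
gripper_width: 49.6
gripper_force: 20.0
time_s: 26.45
ee_pos: [503.0, -428.0, 25.5]
ee_rot: [180.0, -0.0, 150.0]
force: [-0.1, -0.5, -0.3]
gripper_width: 49.3
gripper_force: 20.0
```

```bash
echo '[{"xyz": [0,0,0.5]},{}]' | python3 drive.py; echo '[{"xyz": [0,0,0.5]},{}]' | python3 drive.py; echo '[{}]' | python3 drive.py
```

```text
time_s: 26.65
ee_pos: [503.1, -428.0, 25.0]
ee_rot: [180.0, -0.0, 150.0]
force: [-0.2, -0.2, -0.5]
gripper_width: 49.3
gripper_force: 20.0
time_s: 26.85
ee_pos: [503.3, -428.2, 25.0]
ee_rot: [180.0, 0.0, 150.0]
force: [-0.8, 1.3, 1.7]
gripper_width: 49.5
gripper_force: 20.0
time_s: 26.95
ee_pos: [503.2, -428.1, 25.0]
ee_rot: [180.0, 0.0, 150.0]
force: [-0.0, 0.5, 0.8]
gripper_width: 49.2
gripper_force: 20.0
```

```bash
echo '[{"xyz": [0,0,0.4]},{}]' | python3 drive.py; echo '[{"xyz": [0,0,-0.3]},{},{},{},{},{}]' | python3 drive.py 72; echo '[{"xyz": [0,0,-5]},{"xyz": [0,0,-20]},{"xyz": [0,0,-30]},{"xyz": [0,0,-30]},{"xyz": [0,0,-30]},{"xyz": [0,0,-20]},{},{}]' | python3 drive.py; echo '[{"xyz": [30,0,-10]},{"xyz": [40,0,0]},{"xyz": [40,0,0]},{"xyz": [30,0,0]},{},{}]' | python3 drive.py
python3 - <<'E'
from h import *
print(env.state()['force'].round(1))
for n in('top','side'):
    im=env.grab_frame(n);h=cv2.cvtColor(im,cv2.COLOR_BGR2HSV);m=cv2.inRange(h,(95,130,40),(120,255,255))
    k,l,st,c=cv2.connectedComponentsWithStats(m)
    for i in range(1,k):
        if st[i,4]>60:print(n,st[i],c[i].round(1),plane(n,c[i],50).round())
E
```

```text
time_s: 27.15
ee_pos: [503.3, -428.1, 24.9]
ee_rot: [180.0, 0.0, 150.0]
force: [-0.4, 1.4, 5.8]
gripper_width: 49.3
gripper_force: 20.0
time_s: 27.75
ee_pos: [503.1, -428.0, 24.3]
ee_rot: [180.0, -0.0, 150.0]
force: [-0.1, 0.5, -0.8]
gripper_width: 72.2
gripper_force: 0.0
time_s: 28.55
ee_pos: [502.9, -427.9, 159.3]
ee_rot: [180.0, -0.0, 150.0]
force: [-0.3, 0.0, -0.2]
gripper_width: 71.9
gripper_force: 0.0
time_s: 29.15
ee_pos: [381.5, -357.7, 168.6]
ee_rot: [180.0, -0.1, 150.0]
force: [-0.0, -0.4, 0.5]
gripper_width: 72.1
gripper_force: 0.0
[-0.  -0.4  0.5]
top [252 186  18  18 200] [260.  194.6] [645. -63.  50.]
top [288 191  17  17 189] [295.7 198.9] [ 634. -149.   50.]
top [424 215  20  20 250] [433.2 225. ] [ 566. -476.   50.]
top [341 240  18  18 195] [349.7 248.7] [ 514. -275.   50.]
top [405 243  20  20 241] [414.1 252.1] [ 503. -427.   50.]
top [277 255  18  19 200] [285.5 264.1] [ 480. -124.   50.]
side [392 166  20  18 261] [401.4 175.1] [ 561. -468.   50.]
side [401 184  22  20 302] [411.4 194. ] [ 498. -420.   50.]
side [279 210  22  22 346] [289.3 220.7] [ 626. -142.   50.]
side [358 211  21  21 343] [367.8 221.5] [ 507. -265.   50.]
side [247 225  19  23 308] [256.7 236.7] [635. -60.  50.]
side [320 253  25  25 466] [331.5 265.5] [ 475. -116.   50.]
side [ 69 296  54  93 687] [104.8 361.9] [579. 267.  50.]
```

Both pots show the same round outline as the fixed ones: (634, −149) in the bay and (503, −427) in the tub. The lower pots are still at (480, −124) and (514, −275), and the robot is touching nothing, so I'm handing in.

```bash
python3 -c "
from workcell import env
print(env.job_done())"
```

```text
the job is handed in; nothing more can be done
None
```

Job handed in at about 29 s: the full pot (about 2.5 N) was set down in the tray's free bay and the empty one (about 0.6 N) in the tub, with both lower pots still standing where they were; I viewed 11 pictures, one over the limit of 10, and no verdict was returned.

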